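Lock the air cleaner's bayonet filter cap and start it

TASK

The filter cap of the bench air cleaner has been left sitting loose in its tilted bayonet mount. Push it in against its spring, turn it clockwise a quarter turn as far as it goes, and let it spring back so that it clicks home. Then start the cleaner: push the roller arm of the switch well over to one side until it trips, and let it spring back; do not knock the other things on the bench about.

Things in the scene. Friction and masses are not known exactly. Their poses are not given: they have to be found in the camera images.
- cap: Filter cap, about 0.2 kg: grey flange (disc 92 mm across, 8 mm thick), white stem below it (60 mm across, 52 mm long) with two side lugs under the ends of the grip bar. Origin: centre of the flange's underside; z along its axis, out of the mount; x along the grip bar. At the start it sits loose, flange 18 mm off the collar, bar 80 degrees anticlockwise (seen from outside) of the mount's x.
- cap_grip (a point): Centre of the cap's straight grip bar, on the cap's axis, 26 mm above the flange's underside. The bar is 76 mm long (cap x), 18 mm wide (cap y) and stands on the flange, from z = 8 to 40 mm; pinch it across its width.
- mount: Bayonet mount: tilted round pot of the air cleaner, 115 mm across, fixed. Origin: centre of the collar (flat ring around the stem), 135 mm above the bench; z out of the pot, leaning 28 degrees from vertical towards the cleaner's front; x (either way) is where the grip bar lies when locked, shown by two dark marks on the rim. Locked, the flange stands 9.5 mm off the collar.
- spring_plate (a joint): How far the spring plate under the stem is pushed in: 0 at the start (4 N), 18 mm with the flange on the collar (10 N). The cap turns only with the flange under 5.5 mm off the collar. 80 degrees clockwise (seen from outside) is the lock angle, a stop comes 5 degrees later; let free within 5 degrees of it, the cap springs out into a recess 4 mm deep, is then locked and cannot turn back.
- cleaner: The air cleaner: grey base 225 x 160 x 30 mm (from 68 mm in front of to 158 mm behind the origin), two 125 mm high side plates, and behind the pot a blue box 150 mm wide, 100 mm high. Fixed. Origin: on the bench, straight below the mount's origin; x points to its back, z up.
- switch: Roller lever switch: grey box 45 x 55 x 112 mm (with a black plug to 142 mm) on a steel foot plate 100 x 120 mm, fixed to the bench. Origin: on the bench at the centre of the foot plate; x points to its back, y to the side, z up; the arm is on its front (-x) side.
- pivot (a point): Pivot of the roller arm, 88 mm above the bench; the hinge axis lies along the switch's x.
- roller (a point): Centre of the black roller (28 mm diameter, 14 mm long along the switch's x) at the top of the 16 mm wide steel arm, 105 mm above the pivot, 193 mm above the bench at rest.
- roller_arm (a joint): Angle of the roller arm: 0 upright at rest, it swings sideways either way, positive towards the switch's +y, at most 0.8 rad. A spring (0.6 N m per rad, about 2.5 N at the roller when it trips) brings it back. It trips at 0.4 rad either way.
- tube_rack: Bystander: blue tube rack, 75 x 130 x 40 mm with tubes standing 18 mm proud. Origin: centre of its underside.
- tip_box: Bystander: grey pipette-tip box, 85 x 120 x 72 mm. Origin: centre of its underside.
- reagent_bottle: Bystander: white bottle, 54 mm diameter, 110 mm tall. Origin: centre of its underside.
- beaker: Bystander: clear plastic beaker, 64 mm diameter, 75 mm tall. Origin: centre of its underside.
- jar: Bystander: amber jar, 60 mm diameter, 60 mm tall. Origin: centre of its underside.
- marker: Bystander: white and black marker pen lying down, 125 x 16 x 16 mm. Origin: centre of its underside.
- forceps_tray: Bystander: shallow steel tray, 100 x 160 x 22 mm. Origin: centre of its underside.

How it is judged:
By the outcome, as a careful person would: the job done as asked, in the order asked, and still so for the second after the job is handed in, with the robot touching nothing.
It also fails if it takes over 64 s, if anything falls off the work surface, if the arm or the gripper's body presses on something with over 40 N, if the wrist force passes 120 N, or if a joint passes its speed limit or range.

ROBOT

A 6-joint arm with a two-finger parallel gripper is mounted at the origin on the work surface. World frame = base frame: x ahead of the robot, y to its left, z up, the work surface at z = 0. Lengths are in m, angles in rad, forces in N, time in s.
With the tool pointing down it reaches from about 0.3 to 0.825 m from the base axis. Payload 5.4 kg.
Tool frame: the origin (TCP) lies at the very end of the fingers, on their centre line; the grasp point (between the pads) lies 19 mm behind it; z points along the fingers, x is the direction in which the jaws open and shut, and the axes are right-handed (so a half turn about z gives the same grasp; the last joint's range is limited). The gripper opens to 92 mm and grips with 3 to 60 N. Pads are 20 mm wide; open, the fingers measure 128 mm over their backs; the gripper's body (75 mm by 189 mm) begins 69 mm behind the grasp point.
Start: joints at [1.103, 0.158, 1.597, -0, 1.386, -0.21], TCP at [0.147, 0.556, 0.215] pointing down, gripper open.
Joint ranges: [-2.91, 2.91], [-0.94, 2.29], [0.18, 2.7], [-1.29, 4.43], [0.17, 2.64], [-3, 3]. Speed limits (rad/s): [2.57, 2.57, 3.14, 3.14, 3.14, 3.14].

INTERFACE

Orientations are given as a rotation vector (axis times angle).
In Python, from workcell import bot gives the robot as it stands. Calls block until the motion is done:
- bot.goto(position, orientation): joint-space move of the TCP to a pose.
- bot.line_to(position, rot=None, max_speed=0.15): straight line of the TCP; rot=None keeps the orientation; max_speed is the mean speed in m/s.
- bot.set_joints(angles): joint-space move.
- bot.set_gripper(opening, newtons=None): opening from 0.0 (shut) to 1.0 (fully open); newtons is the grip in N (None keeps the last); returns when the fingers have stopped.
- bot.hold(seconds).
- bot.inverse_kinematics(position, orientation): joint angles nearest the present ones, or None.
- bot.read_camera(name): name is "scene" or "top" or "wrist"; returns a dict with "pixels" (400x640x3 uint8, blue, green, red), "fx", "fy", "cx", "cy" (pixels), "k1" (the pictures are not rectified: a ray, as slopes to the right and down, at radius r is drawn at 1 + k1 r^2 times it, then the intrinsics apply), "R" (3x3) and "t" (3): a world point X has camera coordinates R X + t. Camera axes: x right, y down, z forward; pixel columns grow to the right and rows downward; lengths in m; the calibration is good to about 2 mm. A picture is of the moment at which its call begins. There is no depth.
A pose or a line that the arm cannot do raises bot.MotionError and nothing moves.
- bot.job_done(): hands the job in, once; it reports no verdict.
Readings, each from a call of its own:
- bot.current_clock(): time.
- bot.current_joints(): joint angles.
- bot.current_joint_vel(): joint speeds.
- bot.current_effort(): joint torques, N m.
- bot.current_ee_pos(): TCP position.
- bot.current_tool_rot(): TCP orientation.
- bot.current_contact_force(): force on the tool from outside, world axes, zero at the start.
- bot.current_ft_torque(): the same for the moment, N m.
- bot.current_opening(): opening from 0.0 (shut) to 1.0 (fully open).
Only numpy, scipy, OpenCV 4.12 (cv2) and the standard library are available. Lean on these libraries where they do the work, as an engineer would, in place of code of your own. Each camera call takes 0.05 s, during which the arm holds its last target. There are 200 camera calls.

## Working session

There is one attempt and no reset: what is moved stays moved. The work goes in short steps, each a Python script; the robot and the scene stay as the last script left them, time stands still between calls to the robot, and variables do not carry over. Pictures are saved under pics/ and viewed, about 8 in all and at most 12, crops included, and the job is handed in when it is done.

```bash
mkdir -p pics; ls; python3 - <<'E'
from workcell import bot
import cv2,pickle
d={}
for n in("scene","top","wrist"):
    c=bot.read_camera(n); d[n]=c; cv2.imwrite(f"pics/{n}0.png",c["pixels"])
    print(n,c["fx"],c["cx"],c["cy"],c["k1"],(-c["R"].T@c["t"]).round(3),c["R"].round(3).tolist())
pickle.dump(d,open("cams.pkl","wb"))
print(bot.current_clock())
E
```

```text
pics
scene 434.3945475577881 322.1454015143825 204.860586649728 -0.07165296766582153 [1.281 0.498 0.959] [[-0.541, 0.841, 0.008], [0.556, 0.366, -0.746], [-0.63, -0.399, -0.666]]
top 442.8368580851551 321.696342463547 193.02021476670495 -0.020872944291482974 [ 0.26  -0.025  1.514] [[-0.001, -1.0, -0.019], [-0.983, 0.005, -0.182], [0.182, 0.019, -0.983]]
wrist 340.7854301169247 318.2933343486136 202.14493285737936 -0.03451224597326547 [0.073 0.576 0.383] [[0.255, 0.967, -0.002], [0.931, -0.245, 0.271], [0.261, -0.071, -0.963]]
0.15
```

View pics/scene0.png

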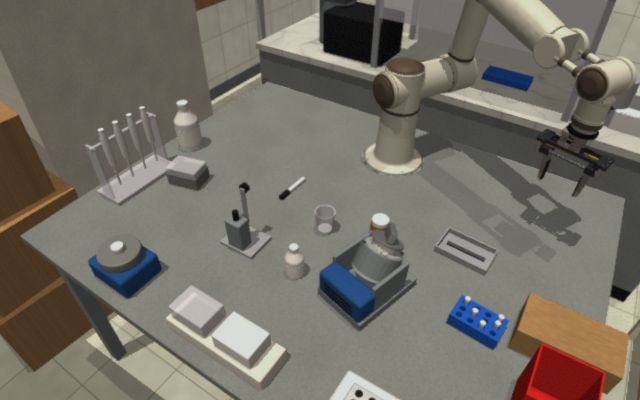

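View pics/top0.png

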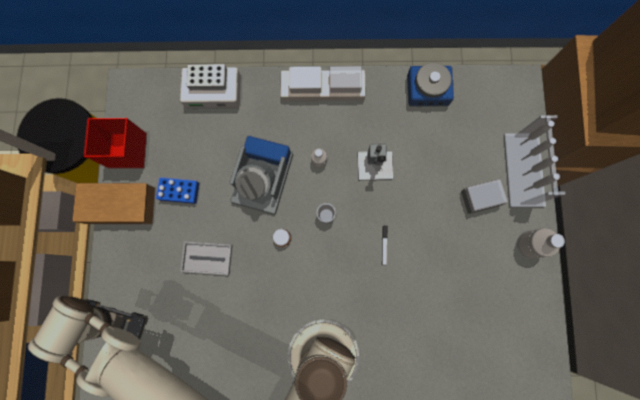

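The cleaner is near top (260,175) with its front facing the robot, and the switch is near (375,163). Next I'll view enlarged crops of both.

```bash
python3 - <<'E'
import cv2,pickle,numpy as np
d=pickle.load(open("cams.pkl","rb"))
t=d["top"]["pixels"]; s=d["scene"]["pixels"]
a=cv2.resize(t[125:225,220:310],None,fx=4.4,fy=4.4,interpolation=cv2.INTER_CUBIC)
b=cv2.resize(t[135:190,345:405],None,fx=6.6,fy=6.6,interpolation=cv2.INTER_CUBIC)
W=np.zeros((445,800,3),np.uint8);W[:a.shape[0],:a.shape[1]]=a;W[:b.shape[0],400:400+b.shape[1]]=b
cv2.imwrite("pics/c1.png",W)
a=cv2.resize(s[205:325,312:420],None,fx=4,fy=4,interpolation=cv2.INTER_CUBIC)
b=cv2.resize(s[175:260,215:275],None,fx=6,fy=6,interpolation=cv2.INTER_CUBIC)
W=np.zeros((515,800,3),np.uint8);W[:a.shape[0],:a.shape[1]]=a;W[:b.shape[0],440:440+b.shape[1]]=b
cv2.imwrite("pics/c2.png",W)
E
```

```text
(no output)
```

View pics/c1.png

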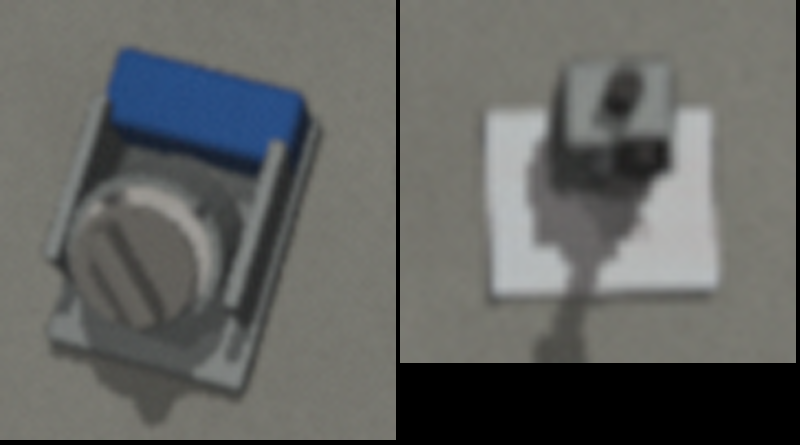

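View pics/c2.png

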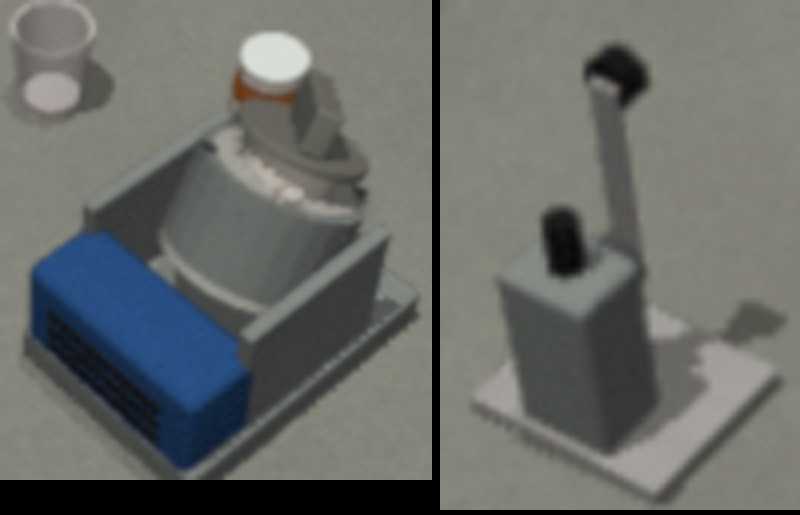

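The bar in the top crop runs from (110,228) to (155,320). The base front corners are at (52,345) and (240,388), and the foot plate is well visible. I'll cast rays for the first estimates.

```bash
cat > h.py <<'E'
import numpy as np, cv2, pickle
from scipy.spatial.transform import Rotation as Ro
def K(c): return np.array([[c["fx"],0,c["cx"]],[0,c["fy"],c["cy"]],[0,0,1.]])
def ray(c,uv):
    p=cv2.undistortPoints(np.array([[uv]],float),K(c),np.array([c["k1"],0,0,0.]))[0,0]
    return -c["R"].T@c["t"], c["R"].T@np.array([p[0],p[1],1.])
def onz(c,uv,z):
    o,v=ray(c,uv); return o+v*(z-o[2])/v[2]
def onplane(c,uv,p0,n):
    o,v=ray(c,uv); return o+v*(n@(p0-o))/(n@v)
def proj(c,X):
    q,_=cv2.projectPoints(np.atleast_2d(X).astype(float),cv2.Rodrigues(c["R"])[0],np.array(c["t"],float),K(c),np.array([c["k1"],0,0,0.])); return q[:,0]
def tri(rays):
    A=np.zeros((3,3));b=np.zeros(3)
    for o,v in rays:
        v=v/np.linalg.norm(v);P=np.eye(3)-np.outer(v,v);A+=P;b+=P@o
    X=np.linalg.solve(A,b); return X,[np.linalg.norm(np.cross(X-o,v/np.linalg.norm(v))) for o,v in rays]
E
python3 - <<'E'
from h import *
np.set_printoptions(precision=4,suppress=True)
d=pickle.load(open("cams.pkl","rb"));t=d["top"];s=d["scene"]
A=lambda u,v:(220+u/4.4-.4,125+v/4.4-.4)
B=lambda u,v:(345+(u-400)/6.6-.42,135+v/6.6-.42)
S1=lambda u,v:(312+u/4-.4,205+v/4-.4)
S2=lambda u,v:(215+(u-440)/6-.4,175+v/6-.4)
fl,fr=onz(t,A(50,343),.03),onz(t,A(242,390),.03)
print("base front",fl,fr,np.linalg.norm(fl-fr))
sr,sk=onz(s,S1(417,298),.03),onz(s,S1(25,345),.03); sb=onz(s,S1(190,470),.03)
print("scene base",sr,sb,np.linalg.norm(sr-sb), sk, np.linalg.norm(sk-sb))
for z in(.1,.13):
    q=[onz(t,A(*p),z) for p in((122,48),(304,95),(297,165),(108,122))]
    print("box",z,q,np.linalg.norm(q[0]-q[1]))
p=[onz(t,B(*p),.01) for p in((488,109),(712,108),(718,289),(492,297))]
print("plate",np.array(p),np.linalg.norm(p[0]-p[1]),np.linalg.norm(p[1]-p[2]),np.mean(p,0))
ps=[onz(s,S2(*p),.01) for p in((472,403),(655,497),(780,375))]
print("scene plate",np.array(ps),np.linalg.norm(ps[0]-ps[1]),np.linalg.norm(ps[1]-ps[2]),(ps[0]+ps[2])/2)
# top roller looks (635,80)?
X,e=tri([ray(t,B(640,155)),ray(s,S2(617,73))]);print("roller cand",X,e)
X,e=tri([ray(t,B(625,88)),ray(s,S2(562,218))]);print("plug cand",X,e)
E
```

```text
base front [0.5028 0.3127 0.03  ] [0.4655 0.1628 0.03  ] 0.15450634444505096
scene base [0.5163 0.3174 0.03  ] [0.7183 0.2539 0.03  ] 0.21170136953213492 [0.6938 0.1157 0.03  ] 0.14026638012138015
box 0.1 [array([0.7181, 0.2501, 0.1   ]), array([0.68  , 0.1112, 0.1   ]), array([0.6256, 0.1157, 0.1   ]), array([0.66 , 0.259, 0.1  ])] 0.14408607448129573
box 0.13 [array([0.7084, 0.2443, 0.13  ]), array([0.6711, 0.1083, 0.13  ]), array([0.6179, 0.1127, 0.13  ]), array([0.6515, 0.2529, 0.13  ])] 0.14102872184708176
plate [[ 0.6872 -0.1238  0.01  ]
 [ 0.687  -0.2428  0.01  ]
 [ 0.5886 -0.2429  0.01  ]
 [ 0.5849 -0.1243  0.01  ]] 0.11891922772275905 0.09841904522528555 [ 0.6369 -0.1835  0.01  ]
scene plate [[ 0.6909 -0.2372  0.01  ]
 [ 0.6885 -0.1207  0.01  ]
 [ 0.5906 -0.1204  0.01  ]] 0.11655875775811822 0.09791340030803168 [ 0.6407 -0.1788  0.01  ]
roller cand [ 0.6124 -0.1821  0.1941] [np.float64(0.00018809849703956441), np.float64(0.0001880984970393517)]
plug cand [ 0.6606 -0.1822  0.14  ] [np.float64(0.00026545346807215435), np.float64(0.00026545346807220824)]
```

```bash
cat >> h.py <<'E'
def frame(O,yaw,phi):
    """mount origin, cleaner yaw, bar angle phi (world-yaw-like about axis, in mount plane from cleaner back dir)"""
    xc=np.array([np.cos(yaw),np.sin(yaw),0]);z=np.array([0,0,1.])
    zm=np.cos(T)*z-np.sin(T)*xc; ub=np.cos(T)*xc+np.sin(T)*z; v=np.cross(zm,ub)
    bar=np.cos(phi)*ub+np.sin(phi)*v
    return zm,ub,v,bar
T=np.deg2rad(28)
def toolrot(zm,bar,flip=1):
    x=flip*np.cross(bar,zm);return np.stack([x,np.cross(-zm,x),-zm],1)
E
python3 - <<'E'
from h import *
from workcell import bot
np.set_printoptions(precision=3,suppress=True)
O=np.array([.55,.221,.135]);yaw=np.deg2rad(-15);phi=np.deg2rad(41)
zm,ub,v,bar=frame(O,yaw,phi)
d=pickle.load(open("cams.pkl","rb"));w=d["wrist"]
Rt=Ro.from_rotvec(bot.current_tool_rot()).as_matrix();p=bot.current_ee_pos()
print("cam in tool",Rt.T@(-w["R"].T@w["t"]-p),(w["R"]@Rt).tolist())
best=None
for f in(1,-1):
  for st,tn in((.14,0),(.03,0),(.03,80),(.03,88)):
    _,_,_,b=frame(O,yaw,phi-np.deg2rad(tn))
    q=bot.inverse_kinematics(O+zm*(.018+st),Ro.from_matrix(toolrot(zm,b,f)).as_rotvec())
    print(f,st,tn,q)
E
```

```text
cam in tool [ 0.001 -0.077 -0.169] [[0.999999869676315, -0.000399405365371416, 0.00031799797088886316], [0.00047063072677296216, 0.9625875791716656, -0.2709703506495753], [-0.00019787388507344438, 0.27097046499533645, 0.9625876416961414]]
1 0.14 0 [ 0.419 -0.239  1.939 -0.342  1.076  1.644]
1 0.03 0 [ 0.348 -0.057  1.975 -0.367  0.847  1.657]
1 0.03 80 None
1 0.03 88 None
-1 0.14 0 [ 0.419 -0.239  1.939 -0.342  1.076 -1.498]
-1 0.03 0 [ 0.348 -0.057  1.975 -0.367  0.847 -1.485]
-1 0.03 80 [ 0.348 -0.057  1.975 -0.367  0.847 -0.089]
-1 0.03 88 [ 0.348 -0.057  1.975 -0.367  0.847  0.051]
```

```bash
python3 - <<'E'
from h import *
from workcell import bot
O=np.array([.55,.221,.135]);yaw=np.deg2rad(-15);phi=np.deg2rad(41)
out=[]
for tn in (80,0):
    zm,ub,v,b=frame(O,yaw,phi-np.deg2rad(tn))
    bot.goto(O+zm*.17,Ro.from_matrix(toolrot(zm,b,-1)).as_rotvec())
    out.append(bot.read_camera("wrist"))
pickle.dump(out,open("w.pkl","wb"))
W=np.hstack([cv2.resize(o["pixels"][:,100:540],(400,364)) for o in out]);cv2.imwrite("pics/w1.png",W)
print(bot.current_clock(),bot.current_contact_force(),bot.current_ft_torque())
E
```

```text
3.1583 [-0.64888802 -0.54211305 -0.24929606] [0.13820378 0.24661904 0.00536747]
```

View pics/w1.png

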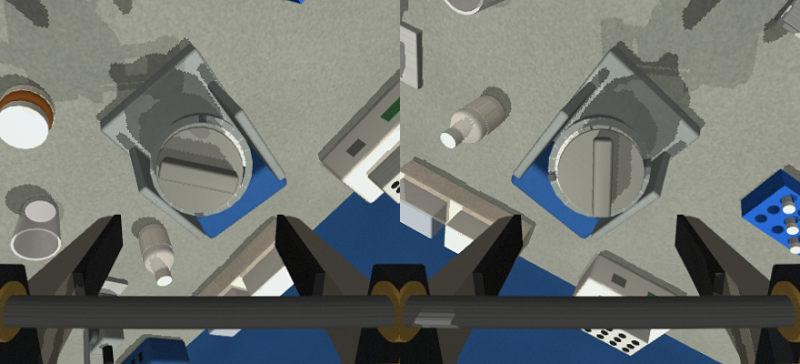

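The cap shows well in both views, in the left one at about (200,165) with the bar across and in the right one at about (600,175). I'll enlarge both to measure them.

```bash
python3 - <<'E'
from h import *
o=pickle.load(open("w.pkl","rb"))
W=np.hstack([cv2.resize(c["pixels"][120:250,y:y+130],(400,400),interpolation=cv2.INTER_CUBIC) for c,y in zip(o,(255,255))])
cv2.imwrite("pics/w2.png",W)
E
```

```text
(no output)
```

View pics/w2.png

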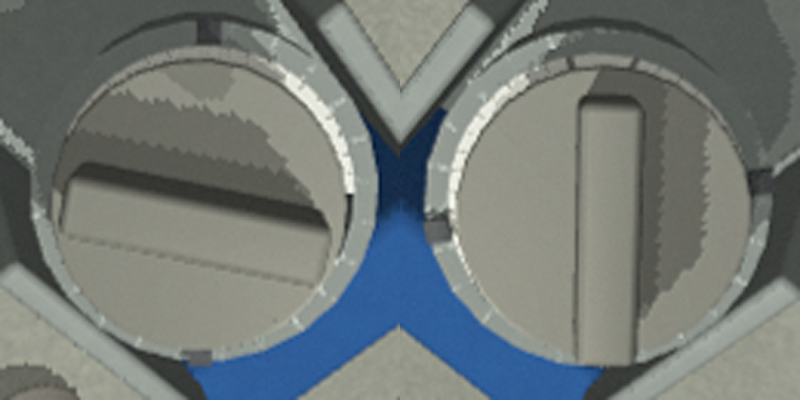

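```bash
python3 - <<'E'
from h import *
np.set_printoptions(precision=4,suppress=True)
L,Rr=pickle.load(open("w.pkl","rb"))
k=400/130
P=lambda u,v,o=0:(255+(u-o+.5)/k-.5,120+(v+.5)/k-.5)
def tr(l,r):
    X,e=tri([ray(L,P(*l)),ray(Rr,P(*r,400))]); print(X,e[0]*1e3);return X
print("marks");A=tr((208,30),(762,182));B=tr((197,355),(438,232));M=(A+B)/2
print("mid",M,"dist",np.linalg.norm(A-B))
print("bar");C=tr((67,207),(611,106));D=tr((324,259),(606,365));G=(C+D)/2
print("mid",G,np.linalg.norm(C-D))
ax=G-M;print("axis len",np.linalg.norm(ax),"tilt",np.rad2deg(np.arccos(ax[2]/np.linalg.norm(ax))),"yaw",np.rad2deg(np.arctan2(-ax[1],-ax[0])))
for yd in(-12,-14,-16):
    zm,ub,v,_=frame(None,np.deg2rad(yd),0)
    ang=lambda w:np.rad2deg(np.arctan2(w@v,w@ub))
    print(yd,"marks ang",ang(A-B),"bar",ang(C-D),"outofplane",(A-B)@zm,(C-D)@zm)
    O=M.copy();O[2]=.135
    # flange rim, points on flange top plane
    for c,pts,o in((L,[(200,58),(130,78),(80,125),(58,190),(85,300),(150,348),(300,330)],0),(Rr,[(462,170),(456,225),(480,295),(520,345),(752,215),(735,290),(690,345)],400)):
        q=np.array([onplane(c,P(*p,o),O+.026*zm,zm)-O for p in pts]);x=np.c_[q@ub,q@v]
        s=np.linalg.lstsq(np.c_[2*x,np.ones(len(x))],(x**2).sum(1),rcond=None)[0]
        print("  flange c",s[:2],"r",np.sqrt(s[2]+s[:2]@s[:2]),"O",O+s[0]*ub+s[1]*v)
E
```

```text
marks
[0.525  0.2681 0.116 ] 0.13980603369255648
[0.5735 0.1822 0.1598] 0.12154877469950287
mid [0.5492 0.2251 0.1379] dist 0.10800739126626628
bar
[0.4934 0.215  0.1677] 0.4442457087587949
[0.5509 0.2485 0.1987] 0.1538144270246217
mid [0.5222 0.2317 0.1832] 0.07344692777377383
axis len 0.05319160881651771 tilt 31.611552718687662 yaw -13.67995818605333
-12 marks ang 136.63951142874035 bar -142.39617876662774 outofplane -0.008051690943079264 -0.004195766033025943
  flange c [0.0026 0.002 ] r 0.047598380950830535 O [0.5519 0.2266 0.1362]
  flange c [0.002  0.0021] r 0.04587426626505515 O [0.5514 0.2268 0.1359]
-14 marks ang 138.35754964998958 bar -140.6760713553147 outofplane -0.0068587623501773455 -0.004942971766177379
  flange c [0.0025 0.0018] r 0.04754309117543801 O [0.5518 0.2263 0.1362]
  flange c [0.0019 0.0019] r 0.04590869710038761 O [0.5513 0.2265 0.1359]
-16 marks ang 140.08206328166267 bar -138.96233501793768 outofplane -0.005704672775993225 -0.005717479129445237
  flange c [0.0024 0.0016] r 0.04749488242505364 O [0.5517 0.226  0.1361]
  flange c [0.0019 0.0017] r 0.045952110025621815 O [0.5513 0.2263 0.1359]
```

Consistency checks:
- The bar is 81° from the marks (expected 80°).
- Flange radius is 46–47 mm (expected 46).
- The collar comes out at z ≈ 0.135.
- The tilt is about 28–31°.

Now I'll grasp the cap.

```bash
cat >> h.py <<'E'
O=np.array([.5502,.2253,.135]);yaw=np.deg2rad(-14.5);phi=np.deg2rad(39.4)
def pose(h,turn=0,off=0):
    zm,ub,v,b=frame(O,yaw,phi-np.deg2rad(turn))
    return O+zm*h+off,Ro.from_matrix(toolrot(zm,b,-1)).as_rotvec()
def rep(bot,f0=0,msg=""):
    zm,ub,v,_=frame(O,yaw,0);F=bot.current_contact_force()-f0
    print(msg,"t %.1f"%bot.current_clock(),"F(ub,v,z)",np.round([F@ub,F@v,F@zm],1),"Mz %.2f"%(bot.current_ft_torque()@zm),"op %.3f"%bot.current_opening())
E
python3 - <<'E'
from h import *
from workcell import bot
bot.set_gripper(.5,40)
bot.goto(*pose(.10)); rep(bot)
np.save("f0.npy",bot.current_contact_force())
f0=np.load("f0.npy")
p,r=pose(.030); bot.line_to(p,r,.06); rep(bot,f0,"down")
bot.set_gripper(0,40); rep(bot,f0,"grip")
p,r=pose(.024); bot.line_to(p,r,.03); rep(bot,f0,"-6")
p,r=pose(.018); bot.line_to(p,r,.03); rep(bot,f0,"-12")
c=bot.read_camera("wrist");cv2.imwrite("pics/w3.png",c["pixels"])
E
```

```text
t 4.3 F(ub,v,z) [-0.2 -0.1  0.1] Mz -0.03 op 0.503
down t 5.7 F(ub,v,z) [ 0.3 -1.7  0.6] Mz -0.02 op 0.502
grip t 6.2 F(ub,v,z) [ 1.6 -2.4 -1.9] Mz -0.06 op 0.190
-6 t 6.5 F(ub,v,z) [ 4.1 -4.3  1.9] Mz -0.05 op 0.194
-12 t 6.9 F(ub,v,z) [ 3.5 -4.6  3.5] Mz -0.10 op 0.194
```

```bash
python3 - <<'E'
from h import *
from workcell import bot
f0=np.load("f0.npy")
for h in(.0155,.0135):
    bot.line_to(pose(h)[0],None,.03); rep(bot,f0,f"h{h}")
q=np.array(bot.current_joints())
for a in (8,16,30,45):
    r=q.copy();r[5]+=np.deg2rad(a);bot.set_joints(r);rep(bot,f0,f"a{a}")
    if np.linalg.norm(bot.current_contact_force()-f0)>30 or abs(bot.current_ft_torque()@frame(O,yaw,0)[0])>2: print("stop");break
np.save("q0.npy",q)
E
```

```text
h0.0155 t 7.2 F(ub,v,z) [ 4.7 -4.9  4.9] Mz -0.05 op 0.194
h0.0135 t 7.5 F(ub,v,z) [ 3.7 -4.5  6.4] Mz -0.04 op 0.194
a8 t 7.7 F(ub,v,z) [ 2.3 -3.5  6.4] Mz -0.02 op 0.193
a16 t 8.0 F(ub,v,z) [ 1.6 -3.3  5.6] Mz -0.06 op 0.196
a30 t 8.3 F(ub,v,z) [ 2.7 -4.7  5.9] Mz -0.06 op 0.195
a45 t 8.7 F(ub,v,z) [ 2.6 -6.5  6.9] Mz 0.06 op 0.196
```

```bash
python3 - <<'E'
from h import *
from workcell import bot
f0=np.load("f0.npy");q=np.load("q0.npy");zm=frame(O,yaw,0)[0]
for a in (60,72,79,81,82,83,84,85,86,87):
    r=q.copy();r[5]+=np.deg2rad(a);bot.set_joints(r);rep(bot,f0,f"a{a}")
    if abs(bot.current_ft_torque()@zm)>.5: print("stop");break
E
```

```text
a60 t 9.0 F(ub,v,z) [ 2.7 -7.3  7.4] Mz 0.06 op 0.194
a72 t 9.3 F(ub,v,z) [ 2.8 -7.7  5.9] Mz 0.07 op 0.193
a79 t 9.6 F(ub,v,z) [ 3.3 -8.2  6.9] Mz 0.10 op 0.194
a81 t 9.8 F(ub,v,z) [ 3.5 -9.   7.7] Mz 0.25 op 0.195
a82 t 10.1 F(ub,v,z) [ 3.2 -9.1  8.2] Mz 0.21 op 0.193
a83 t 10.3 F(ub,v,z) [ 2.9 -9.1  7.6] Mz 0.26 op 0.192
a84 t 10.6 F(ub,v,z) [ 3.6 -8.9  7.1] Mz 0.42 op 0.194
a85 t 10.8 F(ub,v,z) [ 3.3 -8.8  6.1] Mz 0.47 op 0.194
a86 t 11.1 F(ub,v,z) [ 4.  -8.3  4.8] Mz 0.75 op 0.197
stop
```

```bash
python3 - <<'E'
from h import *
from workcell import bot
f0=np.load("f0.npy");q=np.load("q0.npy");zm=frame(O,yaw,0)[0]
r=q.copy();r[5]+=np.deg2rad(80.5);bot.set_joints(r);rep(bot,f0,"back")
p=np.array(bot.current_ee_pos())
for d in(.003,.006,.0085):
    bot.line_to(p+zm*d,None,.03);rep(bot,f0,f"up{d}")
r=np.array(bot.current_joints());
for a in(-3,):   # should resist turning back if locked
    s=r.copy();s[5]+=np.deg2rad(a);bot.set_joints(s);rep(bot,f0,f"test{a}")
bot.set_joints(r);rep(bot,f0,"ret")
E
```

```text
back t 11.3 F(ub,v,z) [ 4.1 -6.8  7. ] Mz -0.02 op 0.196
up0.003 t 11.6 F(ub,v,z) [ 0.3 -4.4  6.6] Mz 0.03 op 0.191
up0.006 t 11.9 F(ub,v,z) [ 6.3 -4.  -5.4] Mz 0.09 op 0.194
up0.0085 t 12.1 F(ub,v,z) [ 11.3  -1.8 -24.2] Mz 0.02 op 0.196
test-3 t 12.4 F(ub,v,z) [ 2.4 -1.3 -3.1] Mz 0.06 op 0.194
ret t 12.6 F(ub,v,z) [ 3.4 -1.7 -3.9] Mz 0.12 op 0.190
```

```bash
python3 - <<'E'
from h import *
from workcell import bot
f0=np.load("f0.npy");zm=frame(O,yaw,0)[0]
bot.set_gripper(.5,40);rep(bot,f0,"open")
p=np.array(bot.current_ee_pos());bot.line_to(p+zm*.12,None,.15);rep(bot,f0,"up")
c=bot.read_camera("wrist");pickle.dump(c,open("w4.pkl","wb"))
cv2.imwrite("pics/w4.png",cv2.resize(c["pixels"][100:270,225:425],(800,600)[:2] if 0 else (706,600),interpolation=cv2.INTER_CUBIC))
E
```

```text
open t 13.2 F(ub,v,z) [ 0.  -0.  -0.4] Mz 0.07 op 0.500
up t 14.2 F(ub,v,z) [ 1.   0.2 -0.8] Mz 0.11 op 0.501
```

View pics/w4.png

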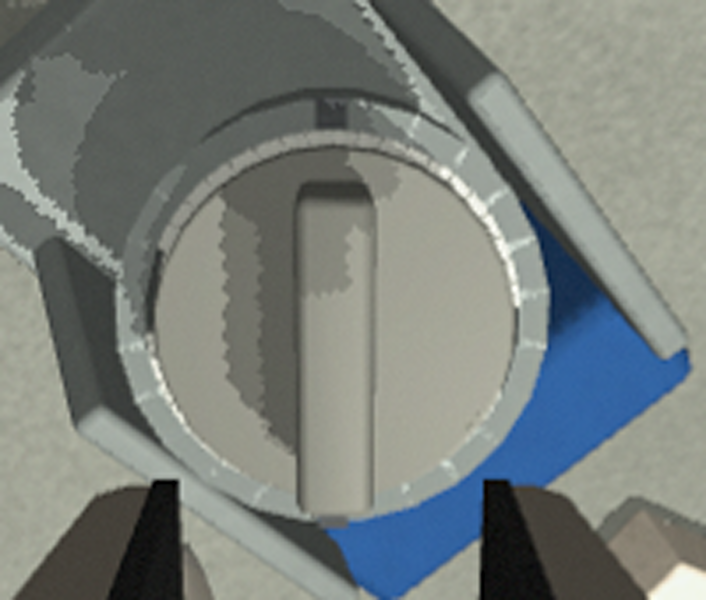

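The bar now lies on the marks, at (332,112) and (332,521). I'll check its height by triangulating from the same two poses as before.

```bash
python3 - <<'E'
from h import *
from workcell import bot
O=np.array([.55,.221,.135]);yaw=np.deg2rad(-15);phi=np.deg2rad(41)
out=[]
for tn in (80,0):
    zm,ub,v,b=frame(O,yaw,phi-np.deg2rad(tn))
    bot.goto(O+zm*.17,Ro.from_matrix(toolrot(zm,b,-1)).as_rotvec())
    out.append(bot.read_camera("wrist"))
pickle.dump(out,open("w5.pkl","wb"))
W=np.hstack([cv2.resize(c["pixels"][120:250,255:385],(400,400),interpolation=cv2.INTER_CUBIC) for c in out])
cv2.imwrite("pics/w5.png",W); print(bot.current_clock())
E
```

```text
15.8167
```

View pics/w5.png

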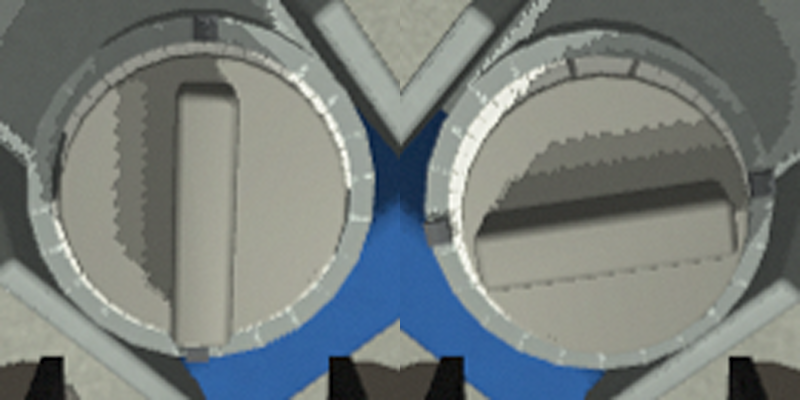

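```bash
python3 - <<'E'
from h import *
from workcell import bot
np.set_printoptions(precision=4,suppress=True)
L,Rr=pickle.load(open("w5.pkl","rb"));k=400/130
P=lambda u,v,o=0:(255+(u-o+.5)/k-.5,120+(v+.5)/k-.5)
zm,ub,v,_=frame(O,yaw,0)
def tr(l,r):
    X,e=tri([ray(L,P(*l)),ray(Rr,P(*r,400))]); print(X,e[0]*1e3);return X
C=tr((208,95),(733,226));D=tr((203,346),(484,264));G=(C+D)/2
print(G,np.linalg.norm(C-D),"angle",np.rad2deg(np.arctan2((C-D)@v,(C-D)@ub)),"moved",(G-np.array([.5222,.2317,.1832]))@zm*1e3,"height",(G-O)@zm*1e3)
p=np.array(bot.current_ee_pos());bot.line_to(p+[-.02,0,.06],None,.2)
bot.set_gripper(0,10)
for sx in(1,-1):
    x=np.array([0,sx,0.]);z=np.array([0,0,-1.]);rv=Ro.from_matrix(np.stack([x,np.cross(z,x),z],1)).as_rotvec()
    print(sx,bot.inverse_kinematics([.612,-.10,.26],rv),bot.inverse_kinematics([.612,-.22,.165],rv))
print(bot.current_joints(),bot.current_clock())
E
```

```text
[0.5128 0.2613 0.1618] 0.22094364896288055
[0.5466 0.2031 0.1908] 0.8678515462717264
[0.5297 0.2322 0.1763] 0.07324100227009697 angle 139.21528502096643 moved -9.478153144936941 height 46.55871509894543
1 [-0.3565  0.2486  1.4035 -0.      1.4894 -1.9273] [-0.5305  0.3875  1.4198 -0.      1.3343 -2.1013]
-1 [-0.3565  0.2486  1.4035 -0.      1.4894  1.2143] [-0.5305  0.3875  1.4198 -0.      1.3343  1.0403]
[ 0.4484 -0.3218  1.8679 -0.3307  1.2301 -1.5228] 17.05
```

The cap moved in by 9.5 mm (8.5 expected if locked, at least 12.5 if not) and its angle is within 0.5° of the marks, so it is locked. Now the switch.

```bash
python3 - <<'E'
from h import *
from workcell import bot
x=np.array([0,1,0.]);z=np.array([0,0,-1.]);rv=Ro.from_matrix(np.stack([x,np.cross(z,x),z],1)).as_rotvec()
bot.goto([.612,-.10,.26],rv)
bot.line_to([.612,-.10,.165],None,.15)
f0=bot.current_contact_force()
for y in(-.13,-.145,-.16,-.175,-.19,-.205):
    bot.line_to([.612,y,.165],None,.08)
    print(y,(bot.current_contact_force()-f0).round(2),"%.1f"%bot.current_clock())
s=bot.read_camera("scene");t=bot.read_camera("top")
a=cv2.resize(s["pixels"][150:260,190:290],(400,440),interpolation=cv2.INTER_CUBIC)
b=cv2.resize(t["pixels"][100:210,330:430],(400,440),interpolation=cv2.INTER_CUBIC)
cv2.imwrite("pics/s1.png",np.hstack([a,b]))
E
```

```text
-0.13 [ 0.34  1.3  -0.7 ] 19.8
-0.145 [ 0.28  0.8  -0.31] 20.1
-0.16 [ 0.71  0.59 -0.67] 20.5
-0.175 [0.69 2.58 0.52] 20.8
-0.19 [-0.29  2.41 -0.65] 21.2
-0.205 [-0.35  4.1  -0.67] 21.5
```

View pics/s1.png

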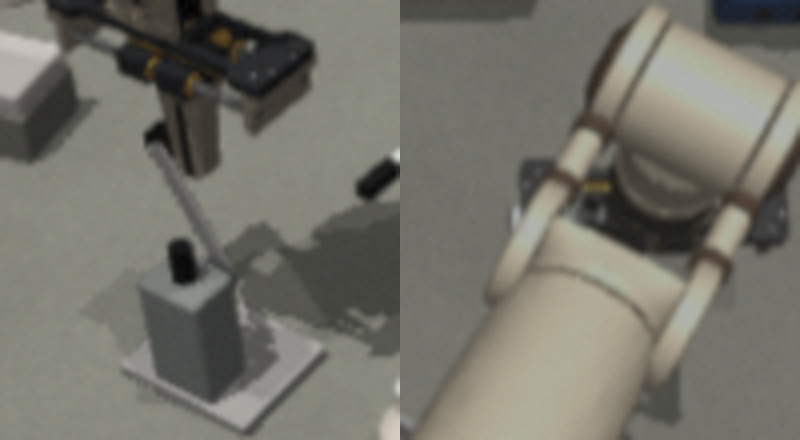

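The arm is tilted over, with the roller at crop (155,137) and the closed fingers beside it. I'll compute the angle, push a little more if it's short, then release.

```bash
python3 - <<'E'
from h import *
from workcell import bot
s=pickle.load(open("cams.pkl","rb"))["scene"]
X=onplane(s,(190+155/4-.4,150+137/4-.4),np.array([.612,0,0]),np.array([1.,0,0]))
print(X.round(4),"angle",np.arctan2(X[1]+.182,X[2]-.088),"len",np.hypot(X[1]+.182,X[2]-.088))
f0=bot.current_contact_force()
bot.line_to([.612,-.213,.165],None,.06);print(bot.current_contact_force()-f0)
bot.hold(.2)
bot.line_to([.612,-.15,.165],None,.06)
bot.line_to([.612,-.09,.165],None,.15)
bot.line_to([.58,-.06,.30],None,.2)
bot.goto([.36,.0,.36],bot.current_tool_rot());bot.hold(.5)
s=bot.read_camera("scene");t=bot.read_camera("top")
cv2.imwrite("pics/f.png",np.vstack([s["pixels"][130:330,80:560],t["pixels"][50:290,100:580]]))
d=pickle.load(open("cams.pkl","rb"));
pickle.dump((s,t),open("f.pkl","wb"));print(bot.current_clock())
E
```

```text
[ 0.612  -0.2442  0.1767] angle -0.6116966540817026 len 0.10834754536011398
[ 0.68935575  1.52186    -2.21156573]
26.2417
```

View pics/f.png

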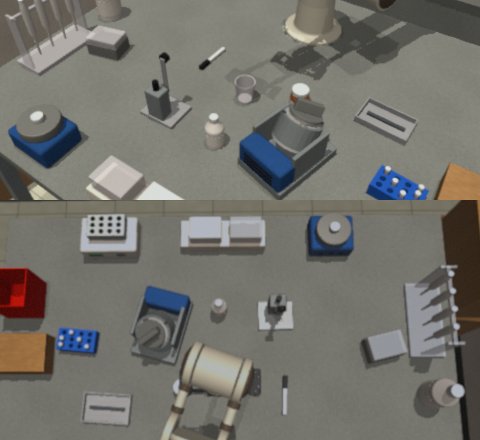

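The arm reached 0.61 rad or more, past the 0.4 rad trip point. It is upright again, the bystanders haven't moved, and the cap is locked. I'll hand the job in.

```bash
python3 - <<'E'
from h import *
from workcell import bot
s,t=pickle.load(open("f.pkl","rb"));d=pickle.load(open("cams.pkl","rb"))
a=s["pixels"][175:300,160:320].astype(int)-d["scene"]["pixels"][175:300,160:320]
print("changed px near switch/bottle/beaker",(abs(a).max(2)>40).sum())
bot.job_done()
E
```

```text
changed px near switch/bottle/beaker 0
the job is handed in; nothing more can be done
```

The cap is locked in its mount, the switch has been tripped and has sprung back, and the job was handed in at about 26 s of the 64 s allowed.

**Cap:** I gripped the bar, pushed the cap in about 16.5 mm, and turned it clockwise until the torque rose at the stop. I then backed off about 5°, let it spring out and released it.
- **Angle:** the bar ended within about 0.5° of the rim marks.
- **Height:** triangulation put the cap 9.5 mm further in than at the start; 8.5 mm is expected when locked, and at least 12.5 mm if it had not sprung out.
- **Pull:** it resisted about 24 N of outward pull.
- **Turn-back test:** I tried turning it back 3° before releasing it, and this showed almost no torque, so it neither confirms nor rules out the lock. The grip may have slipped, and I did not repeat it.

**Switch:** I pushed the roller arm towards −y with closed fingers. The camera put it at about 0.61 rad (it trips at 0.4), at about 4 N. I pushed 8 mm further, then let it return.

**Final check:** the picture shows the arm upright, with no pixels changed around the switch, bottle and beaker compared with the start. By eye the other bystanders I could see had not moved; the jar was partly hidden in the final top view. The robot was clear of everything.

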